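# Put the thumb plane in its case and click the lid shut

## Task

Put the little thumb plane flat on its sole inside the open wooden case, then swing the lid down and press its free edge, over the catch, until the spring catch clicks and holds the lid shut. Go by feel: the lid must never be pushed with more than 25 N, so ease off as soon as it bottoms on its stops. Leave the blocks lying around where they are.

Things in the scene. Friction and masses are not known exactly. Their poses are not given: they have to be found in the camera images.
- plane_mid (a point): small brass thumb plane, 25 x 60 mm, body 16 mm high, thin knob and blade rising to 34 mm, 60 to 130 g, standing on its sole on the table. This point lies 12 mm above the middle of its sole; y axis along its length (60 mm), x across it (25 mm, upright parallel sides to grasp, from the sole up to 16 mm), z up
- case: open wooden case fixed to the bench, 130 (x) x 120 (y) x 50 mm outside, walls and floor 6 mm (inside 118 x 108, 44 deep, empty). Origin: middle of its underside, on the table. Hinge along the +x rim (away from the robot); catch, 36 mm wide, standing out 12 mm, in the middle of the -x wall's outside. Lugs 3 mm thick stand out 15 mm at the foot of the y sides
- lid_hinge (a point): middle of the lid's hinge axis, 65 mm in +x from the case's origin, 55.5 mm above the table. Axes turn with the lid: y along the hinge, -x towards the free edge, z out of its outer face. Wooden lid, 8 mm thick, 120 mm wide, lower face on the hinge axis; it reaches 134 mm from the hinge, a 44 mm wide tab in the middle 154 mm. A striker 28 mm wide hangs 29 mm below the tab's end
- lid_edge (a point): the place to press: outer face of the tab, over the catch, 140 mm from the hinge axis. The striker meets the sprung bolt about 11 mm above the latched height; from there the press rises to 4 to 9 N over 8 mm, the bolt snaps out over the striker, the force drops off, and 2 to 3 mm lower the lid bottoms on stiff stops, where the force climbs steeply. Nearer the hinge it takes more force
- case_lid (a joint): lid angle, rad: about 0 shut (lid top level, 63 mm above the table), 1.57 upright, at most 2.0 leaning back; starts 1.75 to 1.95. Friction hinge: about 1 N at the edge moves it, it stays where left. The catch is screwed on up to 5 mm higher or lower from case to case: latched anywhere from -0.04 to 0.04; unclicked it rests higher, its striker on the bolt
- catch_bolt (a joint): travel of the sprung bolt in the catch, m: 0 fully out, up to 0.005 while the striker pushes it back; back at 0 after the click
- cork_block: bystander: cork block 44 x 70 x 28 mm, to the far right; origin in the middle of its underside
- sanding_block: bystander: worn hardwood block 58 x 88 x 34 mm, near right; origin in the middle of its underside
- block_bored: bystander: wooden block with a bored hole, 42 x 56 x 30 mm, left of the case; origin in the middle of its underside
Things that resemble listed ones, but are neither listed nor needed, are in the scene too. Several things look just like the part that bears plane_mid: the one meant starts nearest to the robot's base.

How it is judged:
By the outcome, as a careful person would: the job done as asked, in the order asked, and still so for the second after the job is handed in, with the robot touching nothing.
It also fails if it takes over 72 s, if anything falls off the work surface, if the arm or the gripper's body presses on something with over 40 N, if the wrist force passes 120 N, or if a joint passes its speed limit or range.

## Robot

A 6-joint arm with a two-finger parallel gripper is mounted at the origin on a cart in front of the work surface, level with it; the furniture and walls round the work are solid. World frame = base frame: x ahead of the robot, y to its left, z up, the work surface at z = 0. Lengths are in mm, angles in rad, forces in N, time in s.
With the tool pointing down it reaches from about 275 to 1000 mm from the base axis. Payload 8.4 kg.
Tool frame: the origin (TCP) lies on the mounting face of the last link; the fingertips stand 173 mm ahead of it and the grasp point (between the pads) lies 155 mm ahead of it; z points along the fingers, y is the direction in which the jaws open and shut (so a half turn about z gives the same grasp; the last joint's range is limited). The gripper opens to 85 mm and grips with 20 to 120 N. Pads are 22 mm wide; open, the fingers measure 114 mm over their backs; the gripper's body (76 mm by 85 mm) begins 54 mm behind the grasp point. The pads swing forward as they close: fully open they stand 13 mm farther back than shut.
Start: joints at [1.21, 0.353, 1.633, -0, 1.155, -0.002], TCP at [219.468, 585.203, 404.681] pointing down, gripper open.
Joint ranges: [-2.63, 2.63], [-0.92, 2.1], [0.06, 2.66], [-1.3, 4.44], [0, 2.69], [-3.02, 3.02]. Speed limits (rad/s): [2.22, 2.22, 2.79, 3.14, 3.14, 3.14].

## Interface

Orientations are given as [roll, pitch, yaw] about the fixed x, y, z axes, in that order (R = Rz(yaw) Ry(pitch) Rx(roll)).
In Python, from rig import readout, imaging, ticket gives the robot as it stands.
- The arm moves only by the tool step_arm, never from a script. Its argument "deltas" is a list of rows, each an object with "translation": the shift along the tool's x, y, z in cm, a list of three; "rot": the turn, a rotation vector about the tool's x, y, z in rad, a list of three. In form: [{"translation": [x, y, z], "rot": [rx, ry, rz]}, ...]. A call has 1 to 8 rows; each row is the pose to reach, as a shift and turn from the pose commanded when the call began, along the tool's axes at that moment; what a row does not reach only later rows make up. A row lasts 1/8 s, in which the tool goes at most 62.5 mm and 10.7 degrees, less where a joint would pass 70% of its speed; a pose out of reach is approached as far as the arm can. A call with a gripper value outside its range is refused whole. "grip" is the closure in counts, from 0 (fully open) to 255 (shut), set as the call begins (left out, the last holds). The fingers move at their own pace and stop on an object; "squeeze" is the grip in N (left out, the last holds). Time passes only in rows, so rows that repeat a pose let the fingers close. It gives the time, the measured TCP pose, the force and the opening at its end, in the units of the state.
- readout.sense(): the state, without advancing time (a new reading comes with each control period).
- imaging.grab_frame(name): name is "scene" or "top" or "wrist"; returns a dict with "image" (480x640x3 uint8, red, green, blue), "camera_matrix" (3x3 intrinsics, pixels), "world_to_cam" (4x4, takes a point from world to camera coordinates). Camera axes: x right, y up, looking along -z (the intrinsics and any distortion apply to the point x, -y, -z); pixel columns grow to the right and rows downward; lengths in mm; the calibration is good to about 2 mm. A picture is of the moment at which its call begins. There is no depth.
- ticket.sign_off(): hands the job in, once; it reports no verdict.
The state is a dict: "clock": time; "qpos": joint angles; "qvel": joint speeds; "joint_efforts": joint torques, N m; "eef_pos": TCP position; "tcp_rot": TCP orientation; "contact_force": force on the tool from outside, world axes, zero at the start; "wrist_torque": the same for the moment, N m; "opening": opening from 0.0 (shut) to 1.0 (fully open).
Only numpy, scipy, OpenCV 4.12 (cv2) and the standard library are available. Lean on these libraries where they do the work, as an engineer would, in place of code of your own. Each camera call takes 0.05 s, during which the arm holds its last target.

## Working session

There is one attempt and no reset: what is moved stays moved. The work goes in short steps, Python scripts to look and compute and a tool call to move; the robot and the scene stay as the last step left them, time stands still between calls to the robot, and variables do not carry over. Pictures are saved under pics/ and viewed, and the job is handed in when it is done.

Besides the shell and the picture viewer there is one more tool, called after "Call:" in YAML: its name, and indented under it one key for each argument. step_arm: Moves the arm, as the interface text tells. Its arguments: {"type":"object","properties":{"deltas":{"type":"array","items":{"type":"object","properties":{"translation":{"type":"array","items":{"type":"number"}},"rot":{"type":"array","items":{"type":"number"}}}}},"grip":{"type":"number"},"squeeze":{"type":"number"}},"required":["deltas"]}

```bash
mkdir -p pics; ls; python3 - <<'E'
from rig import readout, imaging
import cv2, pickle
print(readout.sense())
d={}
for n in ("scene","top","wrist"):
    f=imaging.grab_frame(n); d[n]=f
    cv2.imwrite(f"pics/{n}0.png",f["image"][:,:,::-1])
    print(n,{k:(v if k!="image" else v.shape) for k,v in f.items()})
pickle.dump(d,open("f0.pkl","wb"))
E
```

```text
pics
{'clock': 0.0, 'qpos': array([ 1.20961626e+00,  3.53650453e-01,  1.63417454e+00, -1.59300044e-05,
        1.15522070e+00, -2.45160207e-03]), 'qvel': array([ 0.0016527 , -0.00032337,  0.00059567,  0.00026992,  0.00243068,
       -0.00073887]), 'joint_efforts': array([-8.33275881e-04, -6.05247545e+01, -3.42065299e+01, -1.24833496e-04,
        9.49390931e-03,  7.51240009e-06]), 'eef_pos': array([219.36964121, 584.96372277, 403.94278698]), 'tcp_rot': array([-3.14013958e+00,  1.10024303e-05,  2.78287064e+00]), 'contact_force': array([-0.20013871, -0.21432368, -0.58698403]), 'wrist_torque': array([ 0.04499231,  0.01218896, -0.02798484]), 'opening': 0.9977778649567818}
scene {'image': (480, 640, 3), 'camera_matrix': array([[445.34188278,   0.        , 315.62702865],
       [  0.        , 445.34188278, 237.19796256],
       [  0.        ,   0.        ,   1.        ]]), 'world_to_cam': array([[ 5.71152705e-01, -8.20774300e-01,  1.06834574e-02,
        -3.56134309e+02],
       [ 4.30940484e-01,  3.10905317e-01,  8.47129378e-01,
        -3.00928074e+02],
       [-6.98623566e-01, -4.7923630
[... 556 characters left out ...]
7353e-02,  9.97214768e-01,
        -1.45816596e+03],
       [ 0.00000000e+00,  0.00000000e+00,  0.00000000e+00,
         1.00000000e+00]])}
wrist {'image': (480, 640, 3), 'camera_matrix': array([[412.90715697,   0.        , 317.87050816],
       [  0.        , 412.90715697, 241.95537349],
       [  0.        ,   0.        ,   1.        ]]), 'world_to_cam': array([[ 3.50832676e-01,  9.36437594e-01, -1.03238089e-03,
        -6.24805788e+02],
       [-8.88867026e-01,  3.32663230e-01, -3.15040607e-01,
         4.10285510e+01],
       [-2.94672433e-01,  1.11444189e-01,  9.49077631e-01,
        -3.80005885e+02],
       [ 0.00000000e+00,  0.00000000e+00,  0.00000000e+00,
         1.00000000e+00]])}
```

View pics/top0.png

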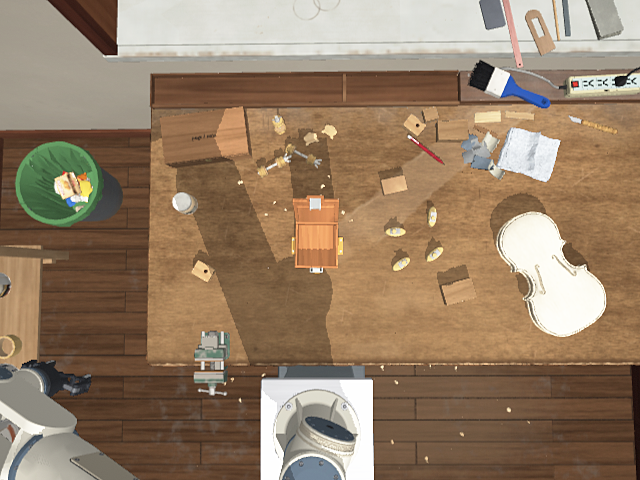

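View pics/scene0.png

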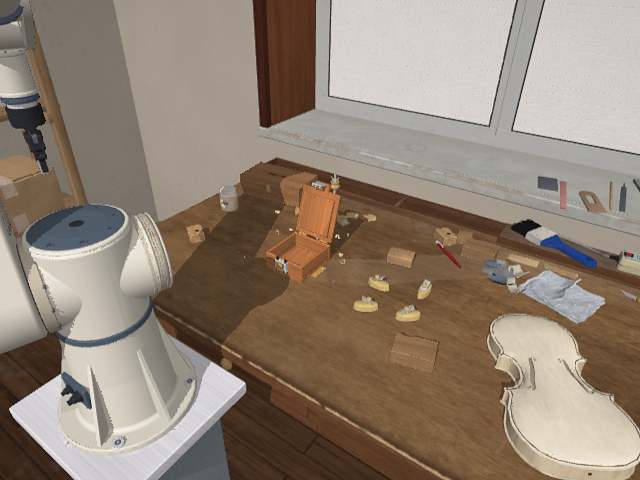

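View pics/wrist0.png

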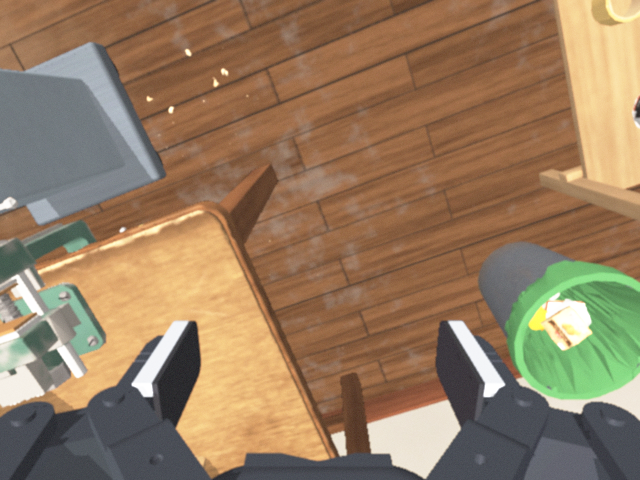

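```bash
cat > h.py <<'E'
import numpy as np, cv2, pickle
def ray(f,u,v):
    K=f["camera_matrix"];W=f["world_to_cam"];R=W[:3,:3];t=W[:3,3]
    d=np.array([(u-K[0,2])/K[0,0],-(v-K[1,2])/K[1,1],-1.])
    return -R.T@t, R.T@d
def pix2w(f,u,v,z=0.):
    c,d=ray(f,u,v); return c+d*(z-c[2])/d[2]
def w2pix(f,p):
    K=f["camera_matrix"];W=f["world_to_cam"]
    q=W[:3,:3]@np.asarray(p,float)+W[:3,3]; q=np.array([q[0],-q[1],-q[2]])
    return (K@q)[:2]/q[2]
def crop(f,u0,v0,u1,v1,s,name):
    im=f["image"][v0:v1,u0:u1,::-1]
    cv2.imwrite(name,cv2.resize(im,None,fx=s,fy=s,interpolation=cv2.INTER_CUBIC))
def load(n="f0.pkl"): return pickle.load(open(n,"rb"))
E
python3 - <<'E'
from h import *
d=load();t=d["top"];s=d["scene"]
for p in [(396,231),(432,215),(401,263),(434,253)]:
    w=pix2w(t,*p,10);print(p,w,np.hypot(*w[:2]))
for p in [(379,283),(425,289),(366,305),(408,314)]:
    w=pix2w(s,*p,10);print(p,w,np.hypot(*w[:2]))
crop(t,370,190,460,290,8,"pics/c1.png")
crop(s,340,260,440,330,8,"pics/c2.png")
crop(t,280,180,360,290,5.4,"pics/c3.png")
crop(s,250,170,360,290,5,"pics/c4.png")
E
```

```text
(396, 231) [ 572.8881472  -231.91881303   10.        ] 618.0511022876793
(432, 215) [ 618.7897788  -336.63446264   10.        ] 704.4313676859942
(401, 263) [ 480.37142085 -244.92368865   10.        ] 539.2071171905537
(434, 253) [ 508.69063701 -340.19812784   10.        ] 611.9648113804419
(379, 283) [ 574.16482201 -231.41696496   10.        ] 619.0468920062741
(425, 289) [ 619.91379392 -337.12085779   10.        ] 705.6511777447164
(366, 305) [ 480.23080708 -246.30515326   10.        ] 539.7109009421213
(408, 314) [ 509.43330466 -341.89026085   10.        ] 613.5236282023909
```

View pics/c1.png

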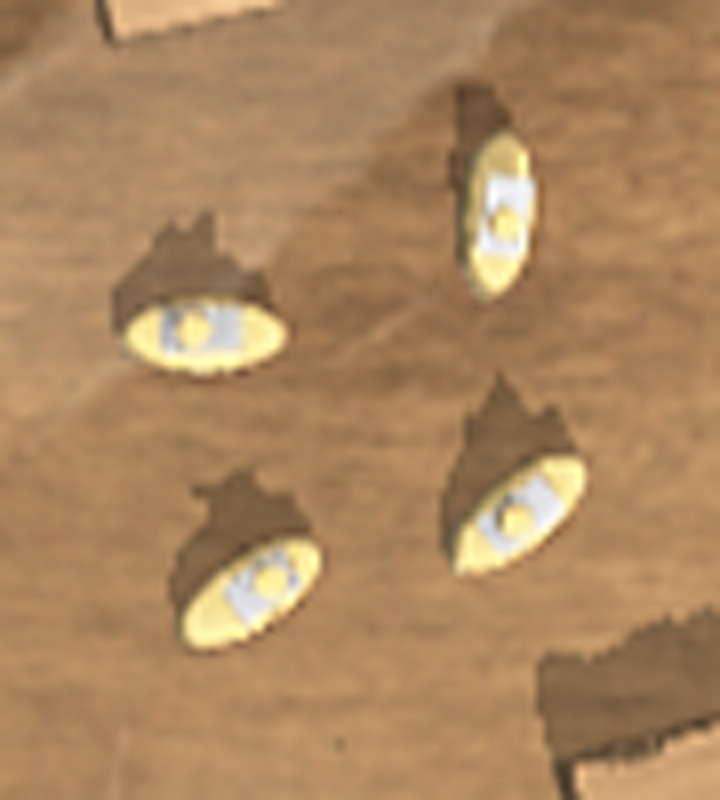

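View pics/c2.png

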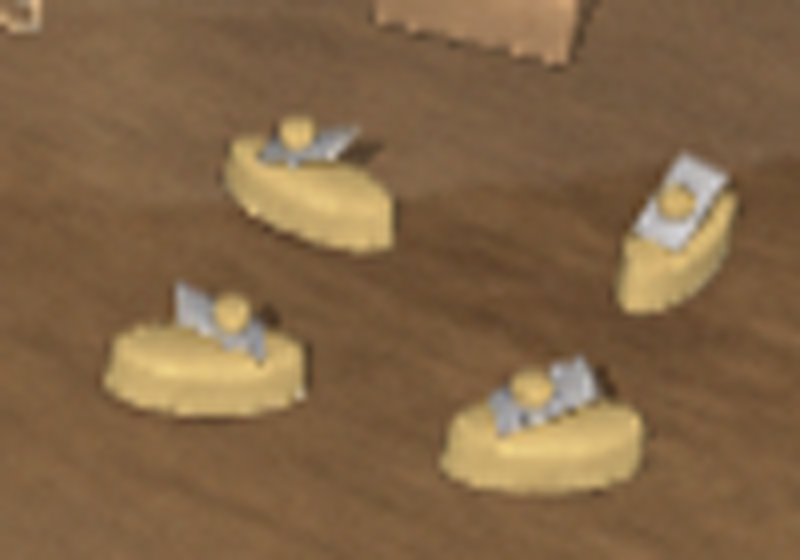

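View pics/c3.png

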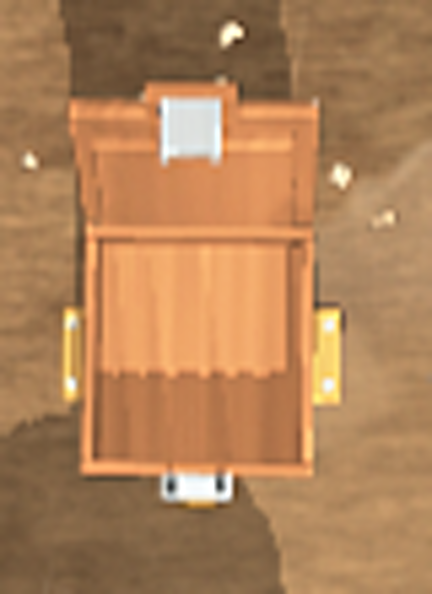

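View pics/c4.png

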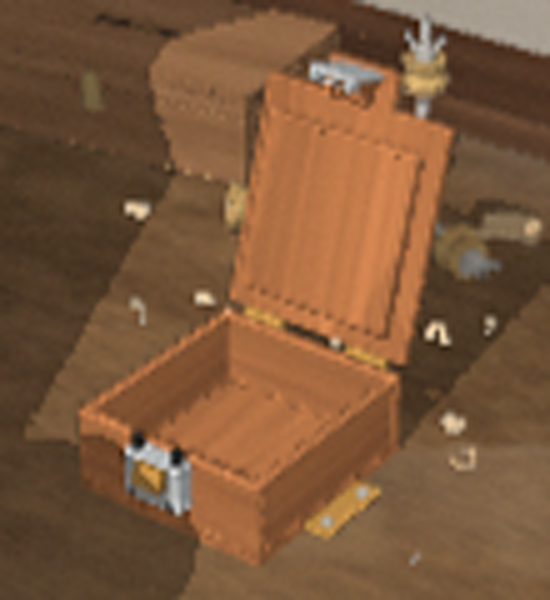

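```bash
python3 - <<'E'
from h import *
d=load();t=d["top"];s=d["scene"]
np.set_printoptions(suppress=True,precision=1)
def c(f,cu,cv,u0,v0,sc,z): return pix2w(f,(cu+.5)/sc-.5+u0,(cv+.5)/sc-.5+v0,z)
for p in [(88,228),(312,228),(312,473),(80,473)]: print("rim top",c(t,*p,280,180,5.4,50))
for p in [(82,410),(262,490),(400,378),(232,312)]: print("rim scene",c(s,*p,250,170,5,50))
for p in [(183,640),(321,545),(252,593)]: print("plane",c(t,*p,370,190,8,14))
for p in [(107,350),(302,350),(205,395)]: print("plane s",c(s,*p,340,260,8,14))
print("lugs",c(t,72,310,280,180,5.4,3),c(t,72,400,280,180,5.4,3),c(t,328,310,280,180,5.4,3),c(t,328,403,280,180,5.4,3))
E
```

```text
rim top [597.2  55.1  50. ]
rim top [596.5 -62.1  50. ]
rim top [468.6 -61.2  50. ]
rim top [469.2  59.4  50. ]
rim scene [471.5  55.3  50. ]
rim scene [469.1 -65.   50. ]
rim scene [596.2 -64.7  50. ]
rim scene [597.7  50.8  50. ]
plane [ 461.6 -219.6   14. ]
plane [ 495.4 -269.5   14. ]
plane [ 478.3 -244.5   14. ]
plane s [ 463.2 -219.9   14. ]
plane s [ 497.1 -267.4   14. ]
plane s [ 462.6 -253.7   14. ]
lugs [557.6  67.    3. ] [509.1  67.    3. ] [556.9 -71.    3. ] [506.8 -70.7   3. ]
```

```bash
cat >> h.py <<'E'
from scipy.spatial.transform import Rotation as Ro
np.set_printoptions(suppress=True,precision=3)
def go(pos,jaw_deg,s=None,z=None):
    """print tool-frame delta to tcp pos (mm), tool down, jaw axis at world angle jaw_deg (mod 180)"""
    from rig import readout
    s=s or readout.sense()
    R=Ro.from_euler('xyz',s["tcp_rot"])
    best=None
    for k in (0,180):
        a=np.radians(jaw_deg+k); y=np.array([np.cos(a),np.sin(a),0]); zz=np.array([0,0,-1.]); x=np.cross(y,zz)
        rv=(R.inv()*Ro.from_matrix(np.c_[x,y,zz])).as_rotvec()
        if best is None or np.linalg.norm(rv)<np.linalg.norm(best): best=rv
    print("trans cm",R.inv().apply(np.array(pos)-s["eef_pos"])/10,"rot",best)
def st():
    from rig import readout
    s=readout.sense(); print({k:np.round(s[k],3) for k in("clock","qpos","eef_pos","tcp_rot","contact_force","opening")})
E
python3 - <<'E'
from h import *
d=load();w=d["wrist"]["world_to_cam"];print(-w[:3,:3].T@w[:3,3], w[2,:3])
go((479,-244,330),34.2)
E
```

```text
[143.694 613.792 372.936] [-0.295  0.111  0.949]
trans cm [-53.416 -68.504   7.486] rot [-0.001  0.     0.615]
```

Call:
step_arm:
  deltas:
    - {"translation": [-53.4, -68.5, 7.5], "rot": [0, 0, 0.615]}
    - {"translation": [-53.4, -68.5, 7.5], "rot": [0, 0, 0.615]}
    - {"translation": [-53.4, -68.5, 7.5], "rot": [0, 0, 0.615]}
    - {"translation": [-53.4, -68.5, 7.5], "rot": [0, 0, 0.615]}
    - {"translation": [-53.4, -68.5, 7.5], "rot": [0, 0, 0.615]}
    - {"translation": [-53.4, -68.5, 7.5], "rot": [0, 0, 0.615]}
    - {"translation": [-53.4, -68.5, 7.5], "rot": [0, 0, 0.615]}
    - {"translation": [-53.4, -68.5, 7.5], "rot": [0, 0, 0.615]}
  grip: 70

```text
clock: 1.15
eef_pos: [368.4, 107.9, 361.8]
tcp_rot: [3.141, 0.0, 2.168]
contact_force: [2.2, 0.2, 0.4]
opening: 0.723
```

```bash
python3 - <<'E'
from h import *
st();go((479,-244,330),34.2)
E
```

```text
{'clock': np.float64(1.15), 'qpos': array([ 0.281,  0.021,  2.159, -0.   ,  0.96 , -0.316]), 'eef_pos': array([368.436, 107.932, 361.752]), 'tcp_rot': array([3.141, 0.   , 2.168]), 'contact_force': array([2.213, 0.171, 0.437]), 'opening': np.float64(0.723)}
trans cm [-35.315 -10.659   3.178] rot [0.001 0.    0.001]
```

Call:
step_arm:
  deltas:
    - {"translation": [-35.3, -10.7, 3.2], "rot": [0, 0, 0]}
    - {"translation": [-35.3, -10.7, 3.2], "rot": [0, 0, 0]}
    - {"translation": [-35.3, -10.7, 3.2], "rot": [0, 0, 0]}
    - {"translation": [-35.3, -10.7, 3.2], "rot": [0, 0, 0]}
    - {"translation": [-35.3, -10.7, 3.2], "rot": [0, 0, 0]}
    - {"translation": [-35.3, -10.7, 3.2], "rot": [0, 0, 0]}
    - {"translation": [-35.3, -10.7, 3.2], "rot": [0, 0, 0]}
    - {"translation": [-35.3, -10.7, 3.2], "rot": [0, 0, 0]}

```text
clock: 2.15
eef_pos: [477.7, -242.1, 329.2]
tcp_rot: [-3.141, -0.002, 2.167]
contact_force: [0.3, 0.2, 0.7]
opening: 0.729
```

```bash
python3 - <<'E'
from h import *
from rig import imaging
st();f=imaging.grab_frame("wrist");pickle.dump(f,open("w1.pkl","wb"))
cv2.imwrite("pics/w1.png",f["image"][:,:,::-1])
E
```

```text
{'clock': np.float64(2.15), 'qpos': array([-0.472,  0.304,  1.894,  0.   ,  0.945, -1.068]), 'eef_pos': array([ 477.722, -242.055,  329.178]), 'tcp_rot': array([-3.141, -0.002,  2.167]), 'contact_force': array([0.311, 0.229, 0.69 ]), 'opening': np.float64(0.729)}
```

View pics/w1.png

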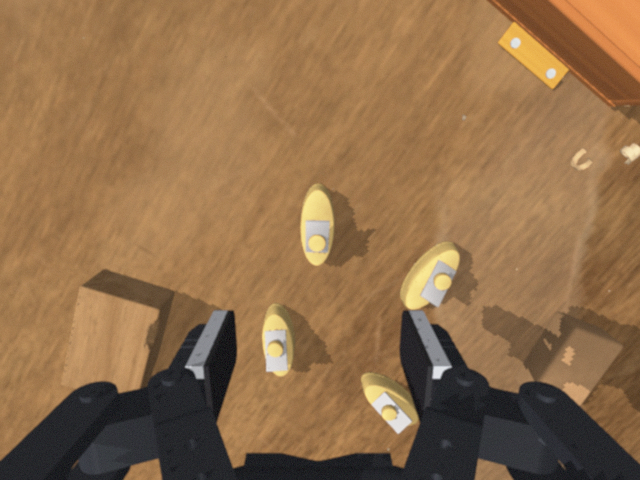

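```bash
python3 - <<'E'
from h import *
f=load("w1.pkl")
for p in [(479,-244,12),(573,-232,12),(509,-340,12),(619,-337,12)]: print(p,w2pix(f,p))
crop(f,250,160,400,300,5,"pics/w1c.png")
crop(f,480,0,640,160,4,"pics/w1d.png")
E
```

```text
(479, -244, 12) [317.506 227.659]
(573, -232, 12) [429.581 282.274]
(509, -340, 12) [280.917 344.002]
(619, -337, 12) [393.278 405.621]
```

View pics/w1c.png

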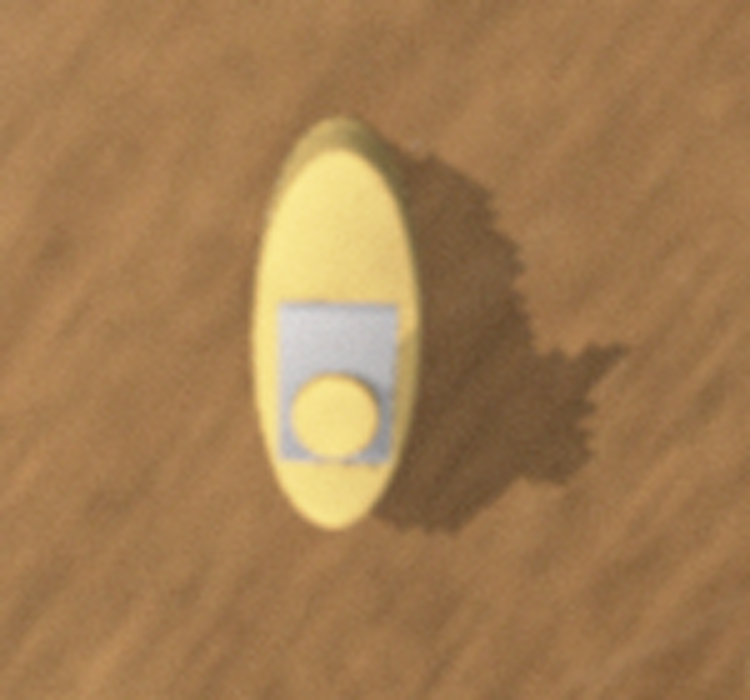

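```bash
python3 - <<'E'
from h import *
f=load("w1.pkl")
def c(cu,cv,z): return pix2w(f,(cu+.5)/5-.5+250,(cv+.5)/5-.5+160,z)
a=c(342,148,16);b=c(332,528,16);print(a,b,np.linalg.norm(a-b),(a+b)/2,np.degrees(np.arctan2(*(b-a)[1::-1])))
l=c(255,338,16);r=c(415,338,16);print(l,r,np.linalg.norm(l-r),(l+r)/2)
m=((a+b)/2+(l+r)/2)/2
go((m[0],m[1],164),np.degrees(np.arctan2(*(b-a)[1::-1]))+90)
E
```

```text
[ 463.103 -219.957   16.   ] [ 493.529 -267.369   16.   ] 56.33528328747919 [ 478.316 -243.663   16.   ] -57.3109364665839
[ 468.209 -249.505   16.   ] [ 487.039 -236.717   16.   ] 22.76230925554431 [ 477.624 -243.111   16.   ]
trans cm [-0.192 -0.078 16.536] rot [-0.    -0.001  0.027]
```

Call:
step_arm:
  deltas:
    - {"translation": [-0.2, -0.1, 5], "rot": [0, 0, 0.027]}
    - {"translation": [-0.2, -0.1, 10], "rot": [0, 0, 0.027]}
    - {"translation": [-0.2, -0.1, 13], "rot": [0, 0, 0.027]}
    - {"translation": [-0.2, -0.1, 14.5], "rot": [0, 0, 0.027]}
    - {"translation": [-0.2, -0.1, 15.5], "rot": [0, 0, 0.027]}
    - {"translation": [-0.2, -0.1, 15.5], "rot": [0, 0, 0.027]}
    - {"translation": [-0.2, -0.1, 15.5], "rot": [0, 0, 0.027]}

```text
clock: 3.08
eef_pos: [479.0, -244.6, 175.6]
tcp_rot: [3.141, 0.001, 2.141]
contact_force: [0.6, 0.0, -0.4]
opening: 0.725
```

```bash
python3 - <<'E'
from h import *
from rig import imaging
st();f=imaging.grab_frame("wrist");pickle.dump(f,open("w2.pkl","wb"))
cv2.imwrite("pics/w2.png",f["image"][:,:,::-1])
go((478,-243.4,174),32.7)
E
```

```text
{'clock': np.float64(3.075), 'qpos': array([-0.475,  0.546,  1.969, -0.   ,  0.625, -1.045]), 'eef_pos': array([ 478.965, -244.642,  175.641]), 'tcp_rot': array([3.141, 0.001, 2.141]), 'contact_force': array([ 0.591,  0.002, -0.365]), 'opening': np.float64(0.725)}
trans cm [ 0.159 -0.009  0.164] rot [ 0.001  0.001 -0.001]
```

View pics/w2.png

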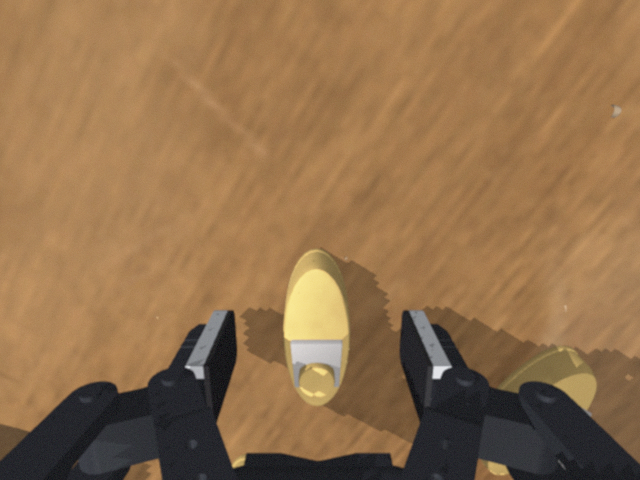

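Call:
step_arm:
  deltas:
    - {"translation": [0.15, 0, 0.1], "rot": [0, 0, 0]}
    - {"translation": [0.15, 0, 0.1], "rot": [0, 0, 0]}
    - {"translation": [0.15, 0, 0.1], "rot": [0, 0, 0]}
    - {"translation": [0.15, 0, 0.1], "rot": [0, 0, 0]}
    - {"translation": [0.15, 0, 0.1], "rot": [0, 0, 0]}
    - {"translation": [0.15, 0, 0.1], "rot": [0, 0, 0]}
  grip: 255
  squeeze: 40

```text
clock: 3.88
eef_pos: [477.7, -243.3, 174.1]
tcp_rot: [3.142, 0.0, 2.141]
contact_force: [-1.8, 1.6, 6.3]
opening: 0.267
```

```bash
python3 - <<'E'
from h import *
from rig import imaging
st();f=imaging.grab_frame("wrist")
cv2.imwrite("pics/w3.png",f["image"][:,:,::-1])
E
```

```text
{'clock': np.float64(3.875), 'qpos': array([-0.474,  0.547,  1.972,  0.   ,  0.622, -1.044]), 'eef_pos': array([ 477.74 , -243.252,  174.115]), 'tcp_rot': array([3.142, 0.   , 2.141]), 'contact_force': array([-1.819,  1.561,  6.344]), 'opening': np.float64(0.267)}
```

View pics/w3.png

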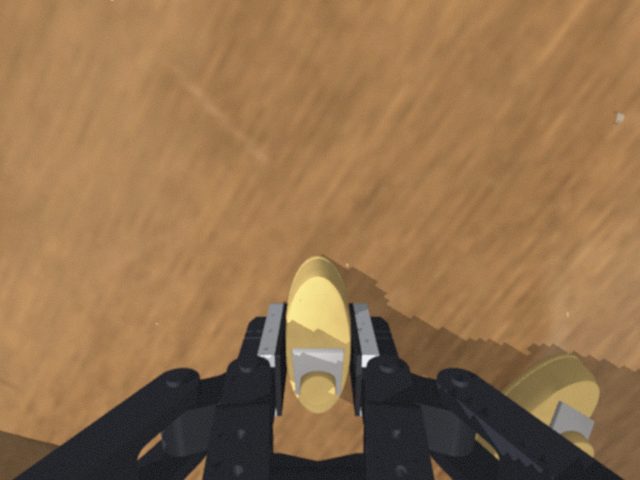

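Call:
step_arm:
  deltas:
    - {"translation": [0, 0, -1], "rot": [0, 0, 0]}
    - {"translation": [0, 0, -3], "rot": [0, 0, 0]}
    - {"translation": [0, 0, -6], "rot": [0, 0, 0]}
    - {"translation": [0, 0, -9], "rot": [0, 0, 0]}
    - {"translation": [0, 0, -11], "rot": [0, 0, 0]}
    - {"translation": [0, 0, -12], "rot": [0, 0, 0]}
    - {"translation": [0, 0, -12], "rot": [0, 0, 0]}

```text
clock: 4.8
eef_pos: [477.8, -243.3, 294.2]
tcp_rot: [3.141, 0.001, 2.141]
contact_force: [-0.2, 0.2, -1.0]
opening: 0.265
```

```bash
python3 - <<'E'
from h import *
from rig import imaging
st();f=imaging.grab_frame("wrist")
cv2.imwrite("pics/w4.png",f["image"][:,:,::-1])
go((522,-3,294),0)
E
```

```text
{'clock': np.float64(4.8), 'qpos': array([-0.474,  0.352,  1.92 ,  0.   ,  0.868, -1.044]), 'eef_pos': array([ 477.794, -243.277,  294.213]), 'tcp_rot': array([3.141, 0.001, 2.141]), 'contact_force': array([-0.187,  0.182, -0.955]), 'opening': np.float64(0.265)}
trans cm [17.822 16.701 -0.05 ] rot [-0.   -0.    0.57]
```

View pics/w4.png

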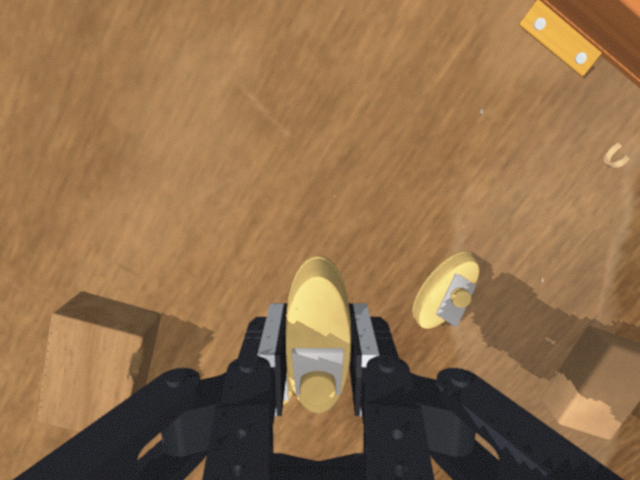

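The plane is held level and hasn't slipped; it shows at (317,340) between the pads. Next I carry it over the case.

Call:
step_arm:
  deltas:
    - {"translation": [4, 3.7, 0], "rot": [0, 0, 0.13]}
    - {"translation": [8, 7.5, 0], "rot": [0, 0, 0.26]}
    - {"translation": [12, 11.2, 0], "rot": [0, 0, 0.39]}
    - {"translation": [15.5, 14.5, 0], "rot": [0, 0, 0.5]}
    - {"translation": [17.8, 16.7, 0], "rot": [0, 0, 0.57]}
    - {"translation": [17.8, 16.7, 0], "rot": [0, 0, 0.57]}
    - {"translation": [17.8, 16.7, 0], "rot": [0, 0, 0.57]}

```text
clock: 5.72
eef_pos: [521.9, -3.5, 292.9]
tcp_rot: [-3.14, 0.0, 1.572]
contact_force: [-0.8, -0.2, -1.0]
opening: 0.269
```

```bash
python3 - <<'E'
from h import *
from rig import imaging
st();f=imaging.grab_frame("wrist");pickle.dump(f,open("w5.pkl","wb"))
cv2.imwrite("pics/w5.png",f["image"][:,:,::-1])
go((522,-3,181),0)
E
```

```text
{'clock': np.float64(5.725), 'qpos': array([-0.01 ,  0.336,  1.95 , -0.   ,  0.858, -0.011]), 'eef_pos': array([521.861,  -3.526, 292.854]), 'tcp_rot': array([-3.14 ,  0.   ,  1.572]), 'contact_force': array([-0.849, -0.243, -1.038]), 'opening': np.float64(0.269)}
trans cm [ 0.09   0.023 11.206] rot [-0.001  0.     0.   ]
```

View pics/w5.png

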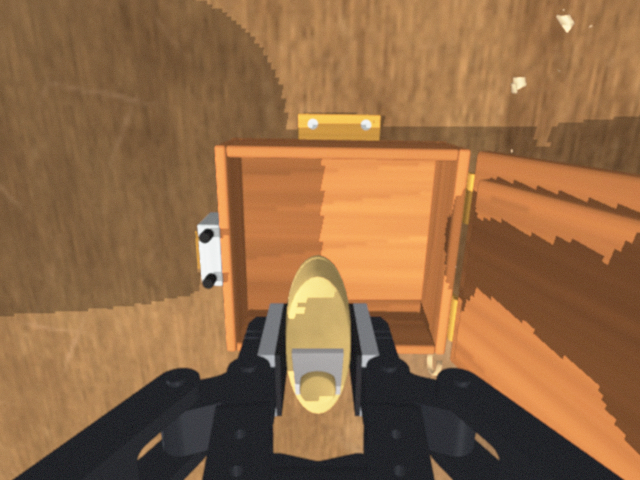

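```bash
python3 - <<'E'
from h import *
f=load("w5.pkl")
for p in [(217,147),(470,151),(233,351),(449,354)]: print(p,pix2w(f,*p,50))
E
```

```text
(217, 147) [470.893  57.666  50.   ]
(470, 151) [598.113  55.93   50.   ]
(233, 351) [471.469 -60.649  50.   ]
(449, 354) [599.581 -62.364  50.   ]
```

Call:
step_arm:
  deltas:
    - {"translation": [0, 0, 3], "rot": [0, 0, 0]}
    - {"translation": [0, 0, 6], "rot": [0, 0, 0]}
    - {"translation": [0, 0, 8.5], "rot": [0, 0, 0]}
    - {"translation": [0, 0, 10], "rot": [0, 0, 0]}
    - {"translation": [0, 0, 10.7], "rot": [0, 0, 0]}
    - {"translation": [0, 0, 10.9], "rot": [0, 0, 0]}
    - {"translation": [0, 0, 10.9], "rot": [0, 0, 0]}

```text
clock: 6.65
eef_pos: [522.6, -3.3, 185.2]
tcp_rot: [3.141, 0.0, 1.571]
contact_force: [-0.0, -0.4, -1.1]
opening: 0.27
```

Call:
step_arm:
  deltas:
    - {"translation": [0, 0, 0.15], "rot": [0, 0, 0]}
    - {"translation": [0, 0, 0.25], "rot": [0, 0, 0]}
    - {"translation": [0, 0, 0.35], "rot": [0, 0, 0]}
    - {"translation": [0, 0, 0.4], "rot": [0, 0, 0]}
    - {"translation": [0, 0, 0.4], "rot": [0, 0, 0]}

```text
clock: 7.28
eef_pos: [522.2, -3.3, 180.6]
tcp_rot: [-3.142, 0.0, 1.571]
contact_force: [-0.3, 0.2, -0.7]
opening: 0.265
```

Call:
step_arm:
  deltas:
    - {"translation": [0, 0, 0.05], "rot": [0, 0, 0]}
    - {"translation": [0, 0, 0.08], "rot": [0, 0, 0]}
    - {"translation": [0, 0, 0.08], "rot": [0, 0, 0]}

```text
clock: 7.65
eef_pos: [522.3, -3.3, 180.1]
tcp_rot: [3.141, -0.0, 1.571]
contact_force: [-1.0, -0.0, 5.9]
opening: 0.268
```

Call:
step_arm:
  deltas:
    - {"translation": [0, 0, 0], "rot": [0, 0, 0]}
    - {"translation": [0, 0, 0], "rot": [0, 0, 0]}
    - {"translation": [0, 0, 0], "rot": [0, 0, 0]}
    - {"translation": [0, 0, -1], "rot": [0, 0, 0]}
    - {"translation": [0, 0, -4], "rot": [0, 0, 0]}
    - {"translation": [0, 0, -8], "rot": [0, 0, 0]}
    - {"translation": [0, 0, -12], "rot": [0, 0, 0]}
    - {"translation": [0, 0, -12], "rot": [0, 0, 0]}
  grip: 120

```text
clock: 8.65
eef_pos: [523.4, -3.3, 303.4]
tcp_rot: [3.135, 0.0, 1.571]
contact_force: [0.2, 1.0, -0.6]
opening: 0.528
```

```bash
python3 - <<'E'
from h import *
from rig import imaging
st();f=imaging.grab_frame("wrist");pickle.dump(f,open("w6.pkl","wb"))
cv2.imwrite("pics/w6.png",f["image"][:,:,::-1])
f=imaging.grab_frame("scene");pickle.dump(f,open("s6.pkl","wb"))
crop(f,220,150,380,290,5,"pics/s6.png")
E
```

```text
{'clock': np.float64(8.65), 'qpos': array([-0.009,  0.321,  1.942,  0.   ,  0.873, -0.009]), 'eef_pos': array([523.424,  -3.268, 303.435]), 'tcp_rot': array([3.135, 0.   , 1.571]), 'contact_force': array([ 0.167,  1.003, -0.561]), 'opening': np.float64(0.528)}
```

View pics/w6.png

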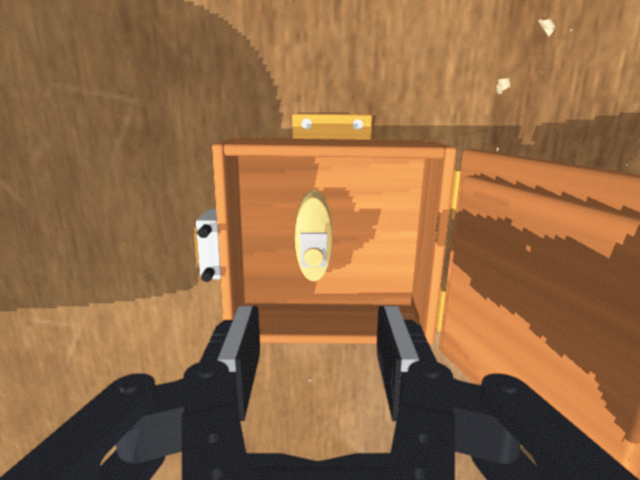

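View pics/s6.png

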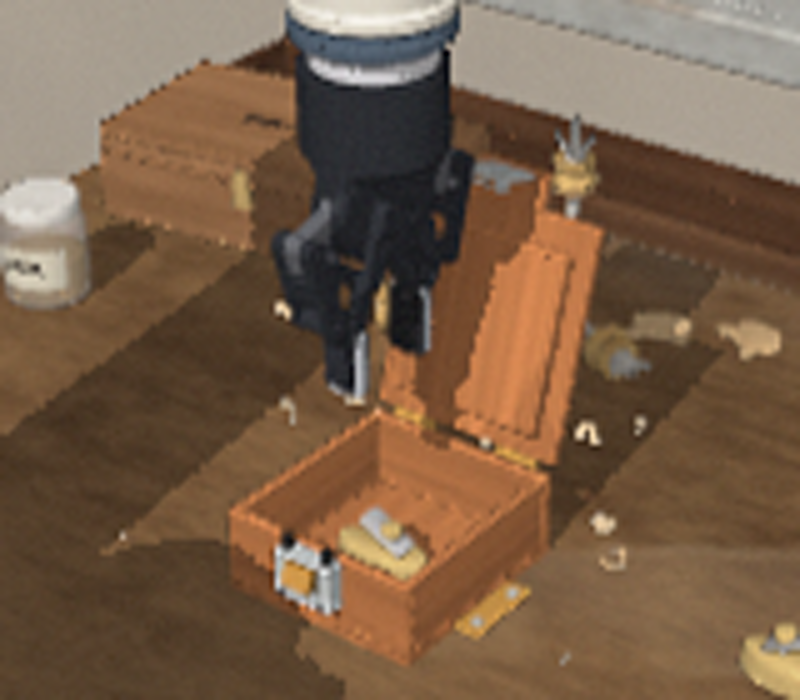

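```bash
python3 - <<'E'
from h import *
d=load();t=d["top"];s=d["scene"]
hx=535+65
for th in (1.75,1.8,1.85,1.9,1.95):
    e=np.array([-np.cos(th),np.sin(th)]);n=np.array([np.sin(th),np.cos(th)])
    q=[]
    for r,o,y in((154,8,-2.5),(134,8,-62.5),(134,0,57)):
        p=(hx+r*e[0]+o*n[0],y,55.5+r*e[1]+o*n[1])
        q.append((np.array(w2pix(t,p))-(280,180))*5.4); q.append((np.array(w2pix(s,p))-(250,170))*5)
    print(th,(hx+154*e[0],55.5+154*e[1]),np.round(np.ravel(q)))
go((705,-3,420),0)
E
```

```text
1.75 (np.float64(627.4498925700218), np.float64(207.03383581858628)) [186. 110. 349.  61. 314. 122. 439. 127.  62. 140. 247.  72.]
1.8 (np.float64(634.9891225827354), np.float64(205.47253515524204)) [186.  95. 357.  60. 314. 109. 445. 125.  62. 127. 254.  70.]
1.85 (np.float64(642.4408980109749), np.float64(203.53638125819617)) [186.  80. 364.  59. 313.  97. 452. 125.  63. 114. 261.  68.]
1.9 (np.float64(649.7865932969795), np.float64(201.23021350386182)) [186.  66. 372.  59. 313.  85. 458. 124.  63. 101. 268.  68.]
1.95 (np.float64(657.0078480280981), np.float64(198.55979611059587)) [187.  52. 379.  60. 313.  73. 464. 125.  63.  89. 274.  68.]
trans cm [  0.027  18.3   -11.944] rot [ 0.001  0.    -0.   ]
```

Call:
step_arm:
  deltas:
    - {"translation": [0, 0, -5], "rot": [0, 0, 0]}
    - {"translation": [0, 0, -10], "rot": [0, 0, 0]}
    - {"translation": [0, 4, -12], "rot": [0, 0, 0]}
    - {"translation": [0, 9, -12], "rot": [0, 0, 0]}
    - {"translation": [0, 14, -12], "rot": [0, 0, 0]}
    - {"translation": [0, 18, -12], "rot": [0, 0, 0]}
    - {"translation": [0, 18, -12], "rot": [0, 0, 0]}
    - {"translation": [0, 18, -12], "rot": [0, 0, 0]}
  grip: 255

```text
clock: 9.75
eef_pos: [701.5, -3.2, 418.1]
tcp_rot: [-3.138, -0.0, 1.571]
contact_force: [0.6, -0.2, 0.4]
opening: -0.003
```

```bash
python3 - <<'E'
from h import *
from rig import imaging
st();f=imaging.grab_frame("scene");pickle.dump(f,open("s7.pkl","wb"))
crop(f,220,80,420,280,3,"pics/s7.png")
go((705,-2.5,340),0)
E
```

```text
{'clock': np.float64(9.75), 'qpos': array([-0.007,  0.462,  1.438, -0.   ,  1.245, -0.007]), 'eef_pos': array([701.488,  -3.249, 418.068]), 'tcp_rot': array([-3.138, -0.   ,  1.571]), 'contact_force': array([ 0.551, -0.235,  0.426]), 'opening': np.float64(-0.003)}
trans cm [0.074 0.394 7.87 ] rot [-0.003 -0.    -0.   ]
```

View pics/s7.png

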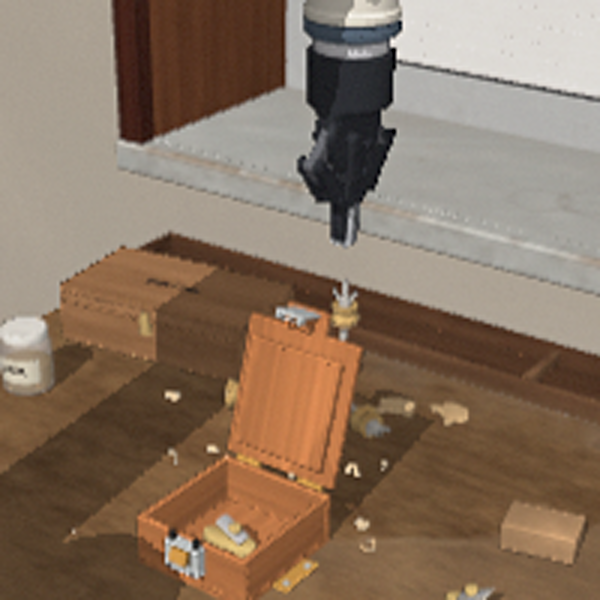

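Call:
step_arm:
  deltas:
    - {"translation": [0, 0, 2.5], "rot": [0, 0, 0]}
    - {"translation": [0, 0, 5], "rot": [0, 0, 0]}
    - {"translation": [0, 0, 6.5], "rot": [0, 0, 0]}
    - {"translation": [0, -1, 6.5], "rot": [0, 0, 0]}
    - {"translation": [0, -2, 6.5], "rot": [0, 0, 0]}
    - {"translation": [0, -2.5, 6.5], "rot": [0, 0, 0]}
    - {"translation": [0, -2.5, 6.5], "rot": [0, 0, 0]}

```text
clock: 10.68
eef_pos: [677.0, -3.3, 355.8]
tcp_rot: [3.14, -0.0, 1.571]
contact_force: [0.6, -0.1, -0.4]
opening: 0.001
```

Call:
step_arm:
  deltas:
    - {"translation": [0, -0.6, 0.2], "rot": [0, 0, 0]}
    - {"translation": [0, -1.2, 0.2], "rot": [0, 0, 0]}
    - {"translation": [0, -1.8, 0.2], "rot": [0, 0, 0]}
    - {"translation": [0, -2.4, 0.2], "rot": [0, 0, 0]}
    - {"translation": [0, -3.0, 0.2], "rot": [0, 0, 0]}
    - {"translation": [0, -3.6, 0.2], "rot": [0, 0, 0]}

```text
clock: 11.42
eef_pos: [640.8, -3.3, 352.9]
tcp_rot: [3.142, 0.0, 1.571]
contact_force: [1.3, 0.2, 0.6]
opening: 0.001
```

```bash
python3 - <<'E'
from h import *
from rig import imaging
st();f=imaging.grab_frame("scene");pickle.dump(f,open("s8.pkl","wb"))
crop(f,220,80,420,280,3,"pics/s8.png")
E
```

```text
{'clock': np.float64(11.425), 'qpos': array([-0.007,  0.427,  1.645,  0.   ,  1.07 , -0.007]), 'eef_pos': array([640.834,  -3.262, 352.898]), 'tcp_rot': array([3.142, 0.   , 1.571]), 'contact_force': array([1.324, 0.242, 0.579]), 'opening': np.float64(0.001)}
```

View pics/s8.png

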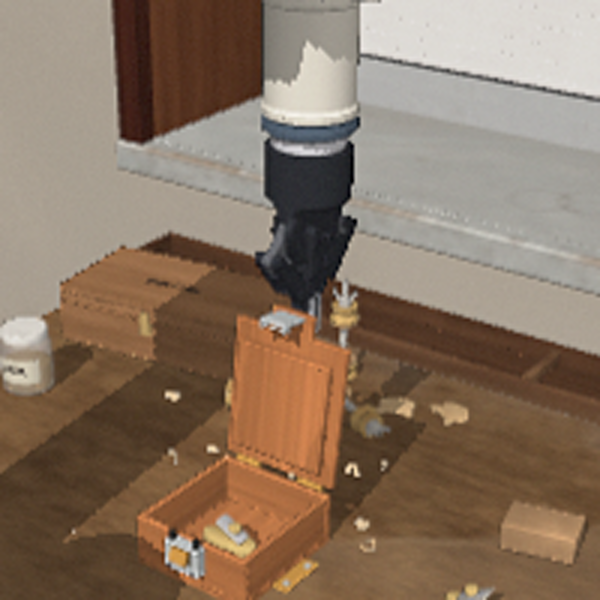

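The lid has started to swing and the force is about 1 N. I'll keep pushing it over.

Call:
step_arm:
  deltas:
    - {"translation": [0, -1, 0], "rot": [0, 0, 0]}
    - {"translation": [0, -2, 0], "rot": [0, 0, 0]}
    - {"translation": [0, -3, 0], "rot": [0, 0, 0]}
    - {"translation": [0, -4, 0], "rot": [0, 0, 0]}
    - {"translation": [0, -5, 0], "rot": [0, 0, 0]}
    - {"translation": [0, -6, 0], "rot": [0, 0, 0]}
    - {"translation": [0, -7, 0], "rot": [0, 0, 0]}
    - {"translation": [0, -8, 0], "rot": [0, 0, 0]}

```text
clock: 12.48
eef_pos: [560.6, -3.3, 352.9]
tcp_rot: [-3.142, 0.0, 1.571]
contact_force: [-0.4, 0.7, 1.0]
opening: 0.0
```

```bash
python3 - <<'E'
from h import *
from rig import imaging
st();f=imaging.grab_frame("scene");pickle.dump(f,open("s9.pkl","wb"))
crop(f,220,80,420,280,3,"pics/s9.png")
E
```

```text
{'clock': np.float64(12.475), 'qpos': array([-0.008,  0.31 ,  1.822, -0.   ,  1.009, -0.009]), 'eef_pos': array([560.578,  -3.271, 352.887]), 'tcp_rot': array([-3.142,  0.   ,  1.571]), 'contact_force': array([-0.368,  0.663,  0.988]), 'opening': np.float64(0.0)}
```

View pics/s9.png

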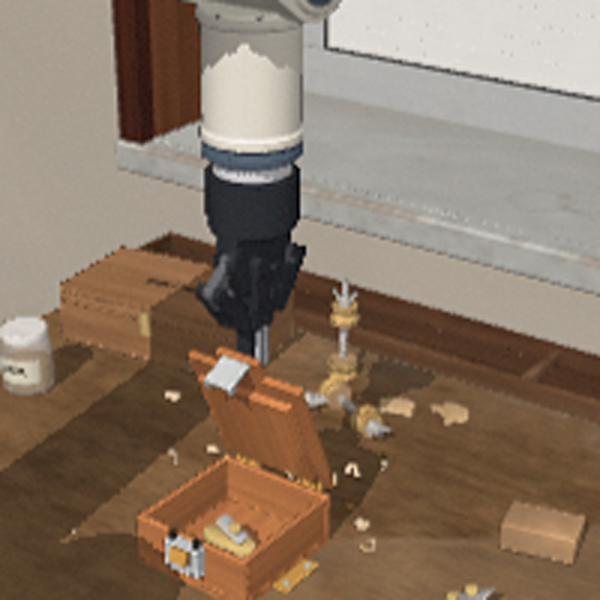

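Call:
step_arm:
  deltas:
    - {"translation": [0, -1.3, 0], "rot": [0, 0, 0]}
    - {"translation": [0, -2.4, 0.6], "rot": [0, 0, 0]}
    - {"translation": [0, -3.4, 1.2], "rot": [0, 0, 0]}
    - {"translation": [0, -4.4, 2.0], "rot": [0, 0, 0]}
    - {"translation": [0, -5.2, 2.8], "rot": [0, 0, 0]}
    - {"translation": [0, -6.0, 3.8], "rot": [0, 0, 0]}
    - {"translation": [0, -6.7, 4.7], "rot": [0, 0, 0]}
    - {"translation": [0, -6.7, 4.7], "rot": [0, 0, 0]}

```text
clock: 13.52
eef_pos: [493.5, -3.3, 305.0]
tcp_rot: [-3.14, 0.0, 1.571]
contact_force: [0.3, 0.3, -0.5]
opening: 0.002
```

```bash
python3 - <<'E'
from h import *
from rig import imaging
st();f=imaging.grab_frame("scene");pickle.dump(f,open("s10.pkl","wb"))
crop(f,220,130,370,280,4,"pics/s10.png")
E
```

```text
{'clock': np.float64(13.525), 'qpos': array([-0.01 ,  0.279,  2.   , -0.   ,  0.865, -0.01 ]), 'eef_pos': array([493.47 ,  -3.295, 304.954]), 'tcp_rot': array([-3.14 ,  0.   ,  1.571]), 'contact_force': array([ 0.336,  0.255, -0.533]), 'opening': np.float64(0.002)}
```

View pics/s10.png

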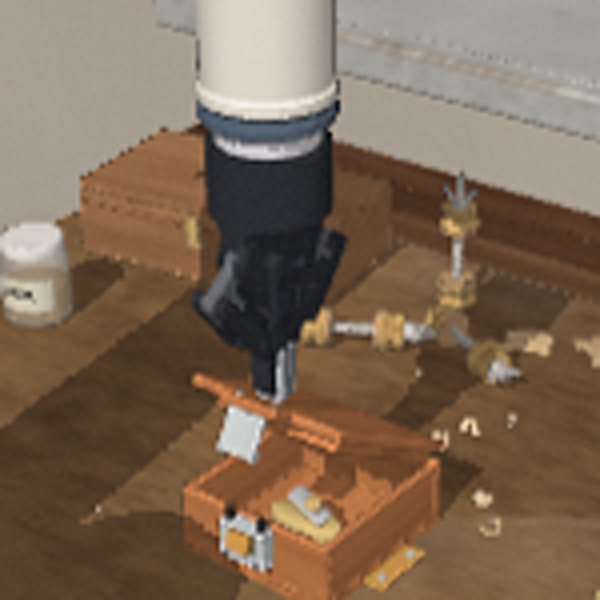

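Call:
step_arm:
  deltas:
    - {"translation": [0, -0.7, 0.9], "rot": [0, 0, 0]}
    - {"translation": [0, -1.3, 1.8], "rot": [0, 0, 0]}
    - {"translation": [0, -1.9, 2.6], "rot": [0, 0, 0]}
    - {"translation": [0, -2.4, 3.4], "rot": [0, 0, 0]}
    - {"translation": [0, -2.9, 4.1], "rot": [0, 0, 0]}
    - {"translation": [0, -2.9, 4.1], "rot": [0, 0, 0]}

```text
clock: 14.32
eef_pos: [464.7, -3.3, 264.3]
tcp_rot: [-3.14, 0.0, 1.571]
contact_force: [-0.4, -0.0, 0.8]
opening: -0.003
```

```bash
python3 - <<'E'
from h import *
from rig import imaging
st();f=imaging.grab_frame("scene");pickle.dump(f,open("s11.pkl","wb"))
crop(f,240,170,360,280,5,"pics/s11.png")
E
```

```text
{'clock': np.float64(14.325), 'qpos': array([-0.01 ,  0.307,  2.087, -0.   ,  0.75 , -0.01 ]), 'eef_pos': array([464.668,  -3.259, 264.27 ]), 'tcp_rot': array([-3.14 ,  0.   ,  1.571]), 'contact_force': array([-0.431, -0.031,  0.817]), 'opening': np.float64(-0.003)}
```

View pics/s11.png

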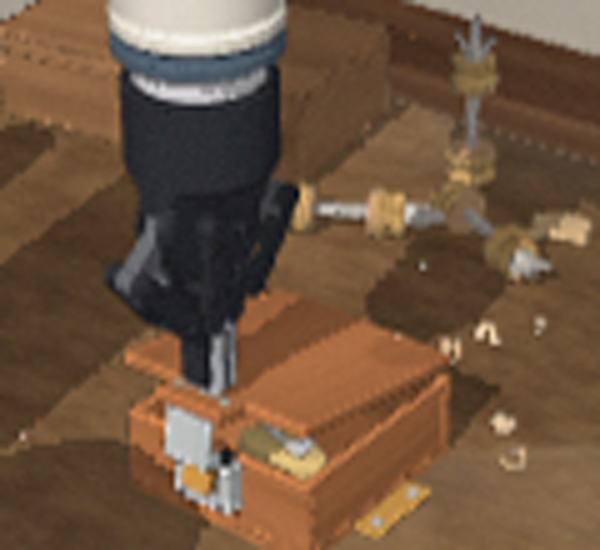

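Call:
step_arm:
  deltas:
    - {"translation": [0, 0, 0.4], "rot": [0, 0, 0]}
    - {"translation": [0, -0.1, 0.8], "rot": [0, 0, 0]}
    - {"translation": [0, -0.1, 1.1], "rot": [0, 0, 0]}
    - {"translation": [0, -0.1, 1.1], "rot": [0, 0, 0]}

```text
clock: 14.88
eef_pos: [464.2, -3.3, 253.6]
tcp_rot: [-3.141, -0.0, 1.571]
contact_force: [0.6, -1.2, 0.6]
opening: 0.002
```

Call:
step_arm:
  deltas:
    - {"translation": [0, 0, 0.1], "rot": [0, 0, 0]}
    - {"translation": [0, 0, 0.2], "rot": [0, 0, 0]}
    - {"translation": [0, 0, 0.2], "rot": [0, 0, 0]}

```text
clock: 15.25
eef_pos: [464.3, -3.3, 251.9]
tcp_rot: [3.142, 0.0, 1.571]
contact_force: [-0.1, 0.5, 0.4]
opening: 0.0
```

Call:
step_arm:
  deltas:
    - {"translation": [0, 0, 0.1], "rot": [0, 0, 0]}
    - {"translation": [0, 0, 0.2], "rot": [0, 0, 0]}
    - {"translation": [0, 0, 0.2], "rot": [0, 0, 0]}

```text
clock: 15.62
eef_pos: [464.2, -3.3, 249.8]
tcp_rot: [-3.141, -0.0, 1.571]
contact_force: [-0.3, 0.0, 0.0]
opening: 0.001
```

Call:
step_arm:
  deltas:
    - {"translation": [0, 0, 0.1], "rot": [0, 0, 0]}
    - {"translation": [0, 0, 0.1], "rot": [0, 0, 0]}

```text
clock: 15.88
eef_pos: [464.2, -3.3, 248.8]
tcp_rot: [-3.142, 0.0, 1.571]
contact_force: [-0.6, 0.4, 0.8]
opening: 0.001
```

Call:
step_arm:
  deltas:
    - {"translation": [0, 0, 0.1], "rot": [0, 0, 0]}
    - {"translation": [0, 0, 0.1], "rot": [0, 0, 0]}

```text
clock: 16.12
eef_pos: [464.2, -3.3, 247.9]
tcp_rot: [-3.141, -0.0, 1.571]
contact_force: [-1.5, -0.5, 2.0]
opening: 0.003
```

Call:
step_arm:
  deltas:
    - {"translation": [0, 0, 0.1], "rot": [0, 0, 0]}
    - {"translation": [0, 0, 0.1], "rot": [0, 0, 0]}

```text
clock: 16.38
eef_pos: [464.2, -3.3, 247.1]
tcp_rot: [-3.141, 0.0, 1.571]
contact_force: [-0.8, 0.8, 5.8]
opening: 0.0
```

Call:
step_arm:
  deltas:
    - {"translation": [0, 0, 0.1], "rot": [0, 0, 0]}
    - {"translation": [0, 0, 0.1], "rot": [0, 0, 0]}

```text
clock: 16.62
eef_pos: [464.1, -3.3, 246.1]
tcp_rot: [-3.141, 0.0, 1.571]
contact_force: [-2.3, -0.7, 6.0]
opening: 0.001
```

Call:
step_arm:
  deltas:
    - {"translation": [0, 0, 0.1], "rot": [0, 0, 0]}
    - {"translation": [0, 0, 0.1], "rot": [0, 0, 0]}

```text
clock: 16.88
eef_pos: [464.0, -3.2, 245.1]
tcp_rot: [-3.141, -0.0, 1.571]
contact_force: [-3.1, -0.4, 7.5]
opening: -0.003
```

Call:
step_arm:
  deltas:
    - {"translation": [0, 0, 0.1], "rot": [0, 0, 0]}
    - {"translation": [0, 0, 0.1], "rot": [0, 0, 0]}

```text
clock: 17.12
eef_pos: [464.0, -3.3, 244.1]
tcp_rot: [-3.141, -0.0, 1.571]
contact_force: [-3.8, -0.3, 8.3]
opening: -0.0
```

Call:
step_arm:
  deltas:
    - {"translation": [0, 0, 0.1], "rot": [0, 0, 0]}
    - {"translation": [0, 0, 0.1], "rot": [0, 0, 0]}

```text
clock: 17.38
eef_pos: [463.9, -3.3, 243.1]
tcp_rot: [-3.141, -0.0, 1.571]
contact_force: [-3.9, 1.0, 8.8]
opening: 0.002
```

Call:
step_arm:
  deltas:
    - {"translation": [0, 0, 0.1], "rot": [0, 0, 0]}
    - {"translation": [0, 0, 0.1], "rot": [0, 0, 0]}

```text
clock: 17.62
eef_pos: [463.8, -3.3, 242.0]
tcp_rot: [-3.14, -0.0, 1.571]
contact_force: [-4.0, -0.6, 9.0]
opening: -0.001
```

Call:
step_arm:
  deltas:
    - {"translation": [0, 0, 0.1], "rot": [0, 0, 0]}
    - {"translation": [0, 0, 0.1], "rot": [0, 0, 0]}

```text
clock: 17.88
eef_pos: [463.7, -3.3, 241.0]
tcp_rot: [-3.14, -0.0, 1.571]
contact_force: [-3.4, 0.0, 8.0]
opening: 0.005
```

Call:
step_arm:
  deltas:
    - {"translation": [0, 0, 0.1], "rot": [0, 0, 0]}
    - {"translation": [0, 0, 0.1], "rot": [0, 0, 0]}

```text
clock: 18.12
eef_pos: [464.3, -3.3, 239.8]
tcp_rot: [3.141, 0.0, 1.571]
contact_force: [-0.6, -0.2, -0.2]
opening: -0.002
```

Call:
step_arm:
  deltas:
    - {"translation": [0, 0, 0.05], "rot": [0, 0, 0]}
    - {"translation": [0, 0, 0.05], "rot": [0, 0, 0]}

```text
clock: 18.38
eef_pos: [464.3, -3.3, 239.3]
tcp_rot: [-3.142, -0.0, 1.571]
contact_force: [-0.1, -0.1, 0.5]
opening: 0.002
```

Call:
step_arm:
  deltas:
    - {"translation": [0, 0, 0.05], "rot": [0, 0, 0]}
    - {"translation": [0, 0, 0.05], "rot": [0, 0, 0]}

```text
clock: 18.62
eef_pos: [464.3, -3.3, 238.9]
tcp_rot: [3.142, 0.0, 1.571]
contact_force: [-0.9, 0.1, 0.9]
opening: -0.001
```

```bash
python3 -c "
from h import *
st()"
```

```text
{'clock': np.float64(18.625), 'qpos': array([-0.01 ,  0.352,  2.102, -0.   ,  0.688, -0.01 ]), 'eef_pos': array([464.309,  -3.277, 238.902]), 'tcp_rot': array([3.142, 0.   , 1.571]), 'contact_force': array([-0.898,  0.09 ,  0.902]), 'opening': np.float64(-0.001)}
```

Call:
step_arm:
  deltas:
    - {"translation": [0, 0, 0.04], "rot": [0, 0, 0]}
    - {"translation": [0, 0, 0.04], "rot": [0, 0, 0]}

```text
clock: 18.88
eef_pos: [464.3, -3.3, 238.7]
tcp_rot: [3.141, 0.0, 1.571]
contact_force: [-1.0, 0.9, 5.0]
opening: -0.0
```

Call:
step_arm:
  deltas:
    - {"translation": [0, 0, 0.04], "rot": [0, 0, 0]}
    - {"translation": [0, 0, 0.04], "rot": [0, 0, 0]}

```text
clock: 19.12
eef_pos: [464.3, -3.3, 238.5]
tcp_rot: [3.141, 0.0, 1.571]
contact_force: [-2.2, 0.2, 9.6]
opening: -0.0
```

Call:
step_arm:
  deltas:
    - {"translation": [0, 0, -0.3], "rot": [0, 0, 0]}
    - {"translation": [0, 0, -1], "rot": [0, 0, 0]}
    - {"translation": [0, 0, -3], "rot": [0, 0, 0]}
    - {"translation": [0, -3, -7], "rot": [0, 0, 0]}
    - {"translation": [0, -8, -11], "rot": [0, 0, 0]}
    - {"translation": [0, -9, -15], "rot": [0, 0, 0]}
    - {"translation": [0, -9, -15], "rot": [0, 0, 0]}
    - {"translation": [0, -9, -15], "rot": [0, 0, 0]}

```text
clock: 20.12
eef_pos: [374.3, -3.3, 388.0]
tcp_rot: [3.141, 0.0, 1.571]
contact_force: [-0.7, -1.1, 0.2]
opening: -0.0
```

```bash
python3 - <<'E'
from h import *
from rig import imaging
st();f=imaging.grab_frame("scene");pickle.dump(f,open("s12.pkl","wb"))
crop(f,240,190,360,290,6,"pics/s12.png")
g=imaging.grab_frame("wrist");cv2.imwrite("pics/w12.png",g["image"][:,:,::-1])
t=imaging.grab_frame("top");cv2.imwrite("pics/t12.png",t["image"][:,:,::-1])
for th in (-.04,0,.04,.08):
    print(th,[np.round((w2pix(f,(600-r*np.cos(th)+8*np.sin(th),y,55.5+r*np.sin(th)+8*np.cos(th)))-np.array((240,190)))*6) for r,y in((154,-24.5),(154,19.5),(134,-62.5))])
E
```

```text
{'clock': np.float64(20.125), 'qpos': array([-0.013, -0.035,  2.146,  0.   ,  1.03 , -0.013]), 'eef_pos': array([374.267,  -3.261, 387.996]), 'tcp_rot': array([3.141, 0.   , 1.571]), 'contact_force': array([-0.669, -1.07 ,  0.237]), 'opening': np.float64(-0.0)}
-0.04 [array([261., 445.]), array([180., 410.]), array([362., 452.])]
0 [array([261., 433.]), array([180., 398.]), array([363., 441.])]
0.04 [array([261., 420.]), array([180., 385.]), array([363., 430.])]
0.08 [array([262., 407.]), array([181., 373.]), array([364., 419.])]
```

View pics/s12.png

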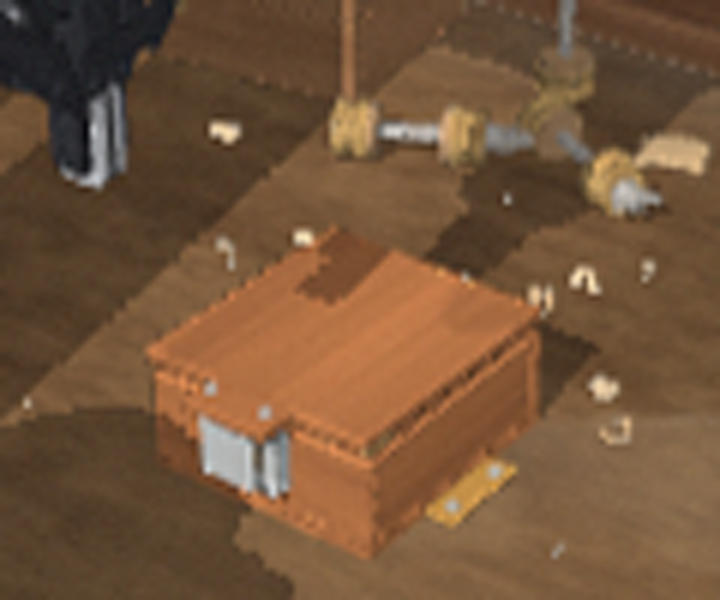

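View pics/w12.png

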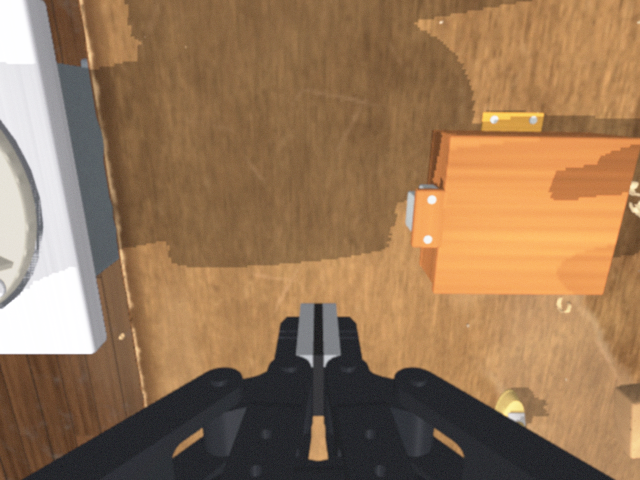

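View pics/t12.png

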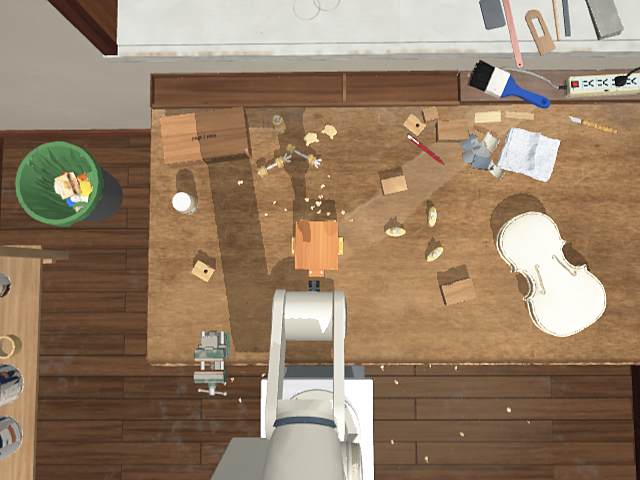

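```bash
python3 -c "
from rig import ticket
print(ticket.sign_off())"
```

```text
the job is handed in; nothing more can be done
None
```

The thumb plane is in the case and the lid is latched shut. I handed the job in at about 20 s of the 72 s allowed.

- **Plane:** I took the one nearest the base, at top-view pixel (401,263), about 539 mm away; the other three lay at 612 mm or more. I set it down flat in the case, and the pictures taken before closing showed it upright on its sole.
- **Lid:** I swung it down with closed fingers, with every reading on the way at about 1 N. I then pressed the tab over the catch in 1 mm steps:
  - The force rose to about 9 N over roughly 6 to 7 mm.
  - It dropped to about 0, which was the click.
  - It climbed stiffly about 1 mm lower, and I eased off at 9.6 N, under the 25 N limit.
- **Last checks:** After I backed off, the pictures showed the lid still shut at about 0.02 rad, with the striker down in the catch. The blocks and the other planes showed no movement. The force profile and the finger height (about 0.014 rad) agree with a latched lid. I had no direct reading of the catch bolt, so the click rests on those signs. None of my checks failed.

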